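# Lock the wheel hub with the slotted clamp washer

### The arm

A 7-joint arm with a two-finger parallel gripper is mounted at the origin on the work surface. World frame = base frame: x ahead of the robot, y to its left, z up, the work surface at z = 0. Lengths are in m, angles in rad, forces in N, time in s.
With the tool pointing down it reaches from about 0.35 to 0.9 m from the base axis. Payload 8.1 kg.
Tool frame: the origin (TCP) lies midway between the tips of the shut fingers; the grasp point (between the pads) lies 19 mm behind it; z points along the fingers, x is the direction in which the jaws open and shut, and the axes are right-handed (so a half turn about z gives the same grasp; the last joint's range is limited). The gripper opens to 92 mm and grips with 3 to 60 N. Pads are 19 mm wide; open, the fingers measure 130 mm over their backs; the gripper's body (75 mm by 190 mm) begins 47 mm behind the grasp point.
Start: joints at [1.018, 0.434, 0.025, 1.573, -0.012, 1.134, -0.075], TCP at [0.272, -0.563, 0.227] pointing down, gripper open.
Joint ranges: [-2.62, 2.62], [-0.44, 2.09], [-1.27, 1.32], [0.08, 2.57], [-1.32, 4.46], [0.12, 2], [-2.74, 2.74]. Speed limits (rad/s): [2.22, 2.22, 3.01, 3.01, 3.14, 3.14, 3.14].

### API

Orientations are given as a unit quaternion [x, y, z, w].
In Python, from station import robot gives the robot as it stands.
- The arm moves only by the tool move_arm, never from a script. Its argument "increments" is a list of rows, each a list of 7 numbers: the turn, a rotation vector about the tool's x, y, z in rad, then the shift along the tool's x, y, z in mm, then the finger opening in mm, from 0 to 91.8. A call has 1 to 10 rows; each row is the pose to reach, as a shift and turn from the pose measured when the call began, along the tool's axes at that moment; what a row does not reach only later rows make up. A row lasts 1/8 s, in which the tool goes at most 62.5 mm and 10.7 degrees, less where a joint would pass 70% of its speed; a pose out of reach is approached as far as the arm can. A call with a gripper value outside its range is refused whole. The fingers move at their own pace and stop on an object; "squeeze" is the grip in N (left out, the last holds). Time passes only in rows, so rows that repeat a pose let the fingers close. It gives the time, the measured TCP pose, the force and the opening at its end, in the units of the state.
- robot.sense(): the state, without advancing time (a new reading comes with each control period).
- robot.read_camera(name): name is "scene" or "top" or "wrist"; returns (picture, depth): 420x560x3 uint8, blue, green, red; 420x560 float32, m along the optical axis (not along the pixel's ray), 0 where there is no reading.
- robot.get_calibration(name): a dict with "K" (3x3 intrinsics, pixels), "dist" ([k1, k2, p1, p2, k3] as OpenCV has them; the pictures are not rectified), "R" (3x3) and "t" (3): a world point X has camera coordinates R X + t. Camera axes: x right, y down, z forward; pixel columns grow to the right and rows downward; lengths in m; the calibration is good to about 2 mm. A picture is of the moment at which its call begins: read the wrist's pose just before it. get_calibration takes no time and is no camera call; for the wrist camera it gives the pose at the moment of the call.
- robot.hand_in(): hands the job in, once; it reports no verdict.
The state is a dict: "time_s": time; "joints": joint angles; "qvel": joint speeds; "tau": joint torques, N m; "ee_pos": TCP position; "ee_rot": TCP orientation; "contact_force": force on the tool from outside, world axes, zero at the start; "ft_torque": the same for the moment, N m; "grip_width": finger opening in m.
Only numpy, scipy, OpenCV 4.12 (cv2) and the standard library are available. Lean on these libraries where they do the work, as an engineer would, in place of code of your own. Each camera call takes 0.05 s, during which the arm holds its last target.

### The job

A wheel hub sits on its bench stand and must be locked onto it: pick up the slotted clamp washer by its upright grip, bring it in between two of the wheel studs and slide it sideways through its gap onto the centre stud, under the flange nut, until the stud is fully home in the slot. Leave the washer lying flat on the hub's face and let go of it; do not shift the other loose things on the bench.

Things in the scene. Friction and masses are not known exactly. Their poses are not given: they have to be found in the camera images.
- washer_grip (a point): Middle of the upright grip of the slotted clamp washer (loose, plain steel, about 0.16 kg, lying flat): a block 12 mm thick (along y), 22 long (x), rising from 8 to 44 mm above the washer's underside, on a tail 16 mm wide that ends 12 mm behind it. This point is 28 mm above the underside. x points from the grip to the slot and out of its gap, z up; pinch the grip across y from above.
- washer_eye (a point): Centre of the slot's round inner end (radius 9.5 mm), at the underside of the washer, 64 mm ahead (+x) of washer_grip; same axes. The washer is a horseshoe plate 8 mm thick, 49 mm wide; its straight slot, 19 mm wide, opens to +x between two rounded prongs that end 27.5 mm ahead of here. The closed ring and the open-ended wrench nearby are other things.
- hub_seat (a point): Wheel hub, fixed: steel disc 132 mm across, flat top face 30 mm above the bench. This point: on the centre stud's axis, at the top face; z up. Four wheel studs (12 mm thick, 28 tall) stand on a 104 mm circle, at 45, 135, 225 and 315 degrees from this frame's x, so four free ways in, each 61 mm wide, run inward along its +x, -x, +y and -y; any will do.
- nut (a point): Underside of the flange nut on the centre stud, on the axis, 14 mm above the hub's top face; the washer slides in that space. The flange is 34 mm across and 4 mm thick, with a smaller hexagon on top. The centre stud is 14 mm across and rises to 38 mm above the face. Fixed; nothing on the hub moves.
Not all that is in view belongs to the job. There is more than one size of the part that bears washer_grip; the job needs the largest.

How it is judged:
By the outcome, as a careful person would: the job done as asked, in the order asked, and still so for the second after the job is handed in, with the robot touching nothing.
It also fails if it takes over 42 s, if anything falls off the work surface, if the arm or the gripper's body presses on something with over 40 N, if the wrist force passes 120 N, or if a joint passes its speed limit or range.

## Working session

There is one attempt and no reset: what is moved stays moved. The work goes in short steps, Python scripts to look and compute and a tool call to move; the robot and the scene stay as the last step left them, time stands still between calls to the robot, and variables do not carry over. Pictures are saved under pics/ and viewed, and the job is handed in when it is done.

Besides the shell and the picture viewer there is one more tool, called after "Call:" as a command line: name --pt "numbers of a row" for each row, then --argument value for the rest. move_arm: Moves the arm, as the interface text tells. Its arguments: {"type":"object","properties":{"increments":{"type":"array"},"squeeze":{"type":"number"}},"required":["increments"]}

```bash
mkdir -p pics; ls; python3 - <<'E'
from station import robot
import cv2,numpy as np
s=robot.sense();print(s['time_s'],s['ee_pos'],s['ee_rot'],s['grip_width'],s['contact_force'])
for n in ("scene","top"):
    p,d=robot.read_camera(n);cv2.imwrite(f'pics/{n}0.png',p);np.save(f'pics/{n}0.npy',d)
    c=robot.get_calibration(n);print(n,c)
E
```

```text
pics
0.0 [ 0.27148996 -0.56239981  0.22596154] [ 8.46969464e-01 -5.31640985e-01 -6.76699395e-04 -3.63385021e-04] 0.09181691084254533 [-0.08373408  0.30800472  0.68042917]
scene {'K': array([[389.9723245 ,   0.        , 276.66889383],
       [  0.        , 389.9723245 , 209.64269504],
       [  0.        ,   0.        ,   1.        ]]), 'dist': array([0.01641045, 0.        , 0.        , 0.        , 0.        ]), 'R': array([[ 0.45230308,  0.89171634, -0.01624456],
       [ 0.72339078, -0.3774556 , -0.57812891],
       [-0.5216586 ,  0.24973833, -0.81578372]]), 't': array([-0.23337054, -0.34750284,  1.04641229])}
top {'K': array([[516.88179534,   0.        , 282.84870965],
       [  0.        , 516.88179534, 218.68818899],
       [  0.        ,   0.        ,   1.        ]]), 'dist': array([0.03954817, 0.        , 0.        , 0.        , 0.        ]), 'R': array([[ 0.00704065, -0.9999643 ,  0.00467228],
       [-0.99573493, -0.00744055, -0.09195974],
       [ 0.09199122, -0.0040049 , -0.99575176]]), 't': array([-3.56128112e-04,  5.38194744e-01,  9.05866863e-01])}
```

View pics/scene0.png

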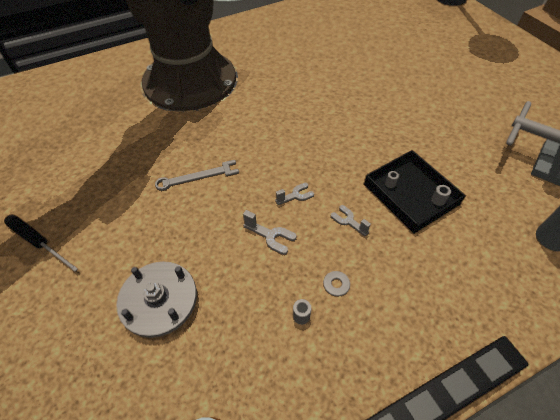

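View pics/top0.png

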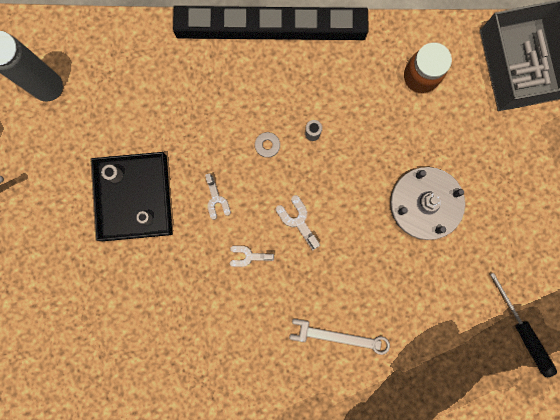

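Candidates in the top view: horseshoe washers at (298,222), (217,195) and (245,257), closed ring at (267,145), wrench at (340,337). The one at (298,222) looks largest. Next is a close crop with measurements.

```bash
cat > h.py <<'E'
import cv2,numpy as np
from station import robot
def ray(cal,px,z):
    px=np.array(px,float).reshape(-1,1,2)
    u=cv2.undistortPoints(px,cal['K'],np.array(cal['dist'])).reshape(-1,2)
    R=cal['R'];o=-R.T@cal['t'];d=np.c_[u,np.ones(len(u))]@R
    return o+d*((z-o[2])/d[:,2])[:,None]
def proj(cal,X):
    rv,_=cv2.Rodrigues(cal['R']);return cv2.projectPoints(np.array(X,float).reshape(-1,1,3),rv,cal['t'],cal['K'],np.array(cal['dist']))[0].reshape(-1,2)
E
python3 - <<'E'
from h import *
p=cv2.imread('pics/top0.png')
a=cv2.resize(p[175:275,185:335],None,fx=5,fy=5,interpolation=cv2.INTER_CUBIC)
cv2.imwrite('pics/c1.png',a)
b=cv2.resize(p[150:255,375:480],None,fx=5,fy=5,interpolation=cv2.INTER_CUBIC)
cv2.imwrite('pics/c2.png',b)
c=robot.get_calibration('top')
hsv=cv2.cvtColor(p,cv2.COLOR_BGR2HSV)
m=((hsv[...,1]<70)&(hsv[...,2]>70)).astype(np.uint8)
n,l,st,ce=cv2.connectedComponentsWithStats(m)
for i in range(1,n):
    if st[i,4]>100: print(st[i],ce[i].round(1),ray(c,ce[i],0.008)[0].round(3))
E
```

```text
[   0    0  560   99 6870] [407.1  27.6] [ 0.903 -0.228  0.008]
[188   8  23  19 428] [198.9  17. ] [0.921 0.165 0.008]
[224   9  22  18 395] [234.5  17.5] [0.921 0.097 0.008]
[260   9  22  19 409] [270.3  18.1] [0.92  0.03  0.008]
[295   9  22  19 397] [305.5  18.5] [ 0.92  -0.037  0.008]
[330  10  23  18 413] [341.   18.5] [ 0.92  -0.104  0.008]
[  0  31  17  34 445] [ 6.6 47.4] [0.855 0.519 0.008]
[ 415   43   37   36 1042] [432.7  60.4] [ 0.84  -0.275  0.008]
[  0  53  21  17 103] [10.8 63.1] [0.826 0.51  0.008]
[306 120  16  18 153] [313.4 128.3] [ 0.709 -0.052  0.008]
[255 132  25  25 409] [267.  144.3] [0.678 0.034 0.008]
[101 164  17  18 162] [109.3 172.5] [0.623 0.323 0.008]
[ 391  167   74   73 4005] [427.4 203.1] [ 0.57  -0.262  0.008]
[205 174  26  46 434] [215.6 198.9] [0.575 0.127 0.008]
[276 195  44  55 717] [298.4 220.8] [ 0.536 -0.025  0.008]
[230 246  44  21 426] [248.3 256.2] [0.471 0.066 0.008]
[491 273  31  51 173] [505.5 297. ] [ 0.401 -0.398  0.008]
[ 290  319  100   36 1058] [337.5 337.1] [ 0.327 -0.096  0.008]
```

View pics/c1.png

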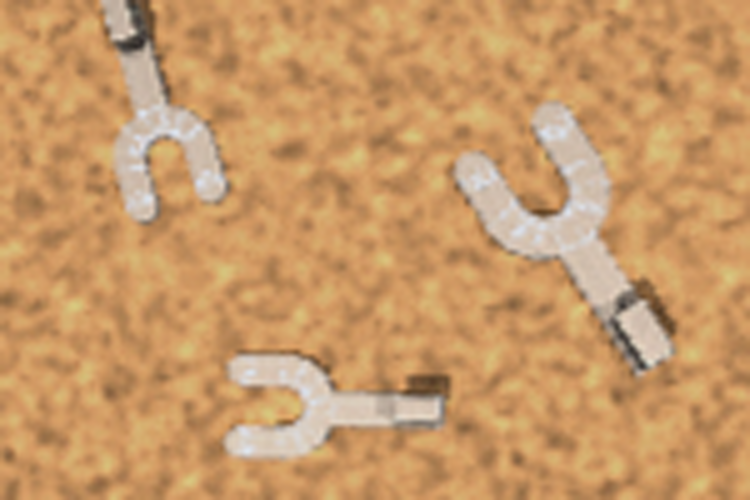

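View pics/c2.png

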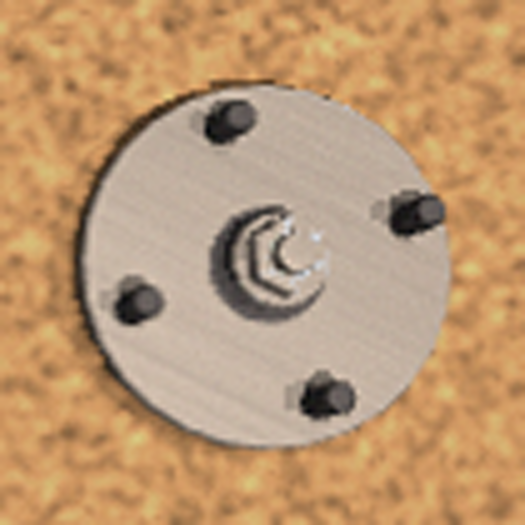

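```bash
python3 - <<'E'
from h import *
c=robot.get_calibration('top')
f=lambda L,o,z: ray(c,(np.array(L,float)+.0)/5-0.4+np.array(o),z)[:,:2]
g=f([(615,318),(637,302),(672,348),(645,367)],(185,175),.044)
print('grip top',g.round(4),g.mean(0))
t=f([(474,170),(552,120)],(185,175),.008);print('prong',t.round(4))
mid=t.mean(0);gc=g.mean(0);d=mid-gc;print('len (84 expected)',np.linalg.norm(d),np.degrees(np.arctan2(d[1],d[0])))
n=t[0]-t[1];print('prong perp',np.linalg.norm(n),np.degrees(np.arctan2(n[1],n[0])))
s=f([(238,114),(428,210),(340,398),(146,300)],(375,150),.058)
print('studs',s.round(4),s.mean(0));v=s-s.mean(0);print(np.hypot(*v.T),np.degrees(np.arctan2(v[:,1],v[:,0])))
p=cv2.imread('pics/top0.png')
hsv=cv2.cvtColor(p,cv2.COLOR_BGR2HSV)
m=((hsv[...,1]<70)&(hsv[...,2]>70)).astype(np.uint8)
n,l,st,ce=cv2.connectedComponentsWithStats(m)
i=l[230,410];k=(l==i).astype(np.uint8)
cs,_=cv2.findContours(k,0,1);h=cv2.convexHull(max(cs,key=len))
P=ray(c,h.reshape(-1,2),.03)[:,:2].astype(np.float32);print('disc',cv2.fitEllipse(P),cv2.minEnclosingCircle(P))
w=robot.get_calibration('wrist');s=robot.sense();print(w['K'],-w['R'].T@w['t'],w['R'],s['ee_pos'])
E
```

```text
grip top [[ 0.5023 -0.0401]
 [ 0.508  -0.0478]
 [ 0.4919 -0.0601]
 [ 0.4852 -0.0507]] [ 0.49684639 -0.04969089]
prong [[ 0.5583  0.0099]
 [ 0.577  -0.0186]]
len (84 expected) 0.08408987051706268 32.64197547751216
prong perp 0.03415032513094127 123.25198286257073
studs [[ 0.6181 -0.2392]
 [ 0.5847 -0.3044]
 [ 0.5189 -0.2726]
 [ 0.5525 -0.2063]] [ 0.56858656 -0.25563025]
[0.05221272 0.05137191 0.05248147 0.05188049] [  18.33045478  -71.68771688 -161.11514445  108.01837536]
disc ((0.5683386325836182, -0.25551164150238037), (0.13024288415908813, 0.1318320482969284), 23.30265235900879) ((0.5677518844604492, -0.25622206926345825), 0.06686514616012573)
[[314.31942917   0.         283.72825735]
 [  0.         314.31942917 213.59071373]
 [  0.           0.           1.        ]] [ 0.33299436 -0.53436393  0.38442769] [[ 0.43424625 -0.90079042 -0.00261203]
 [-0.87039332 -0.42033608  0.25638457]
 [-0.23204669 -0.10906055 -0.96657133]] [ 0.27150395 -0.5624457   0.22601104]
```

```bash
cat >> h.py <<'E'
from scipy.spatial.transform import Rotation as Ro
def delta(pos,txyaw):
    s=robot.sense();R0=Ro.from_quat(s['ee_rot']);a=np.radians(txyaw)
    R=Ro.from_matrix(np.array([[np.cos(a),np.sin(a),0],[np.sin(a),-np.cos(a),0],[0,0,-1]]))
    print('t',s['time_s'],'pos',np.round(s['ee_pos'],4),'F',np.round(s['contact_force'],1),'w',round(s['grip_width'],4),'j',np.round(s['joints'],2))
    print('ROW',(R0.inv()*R).as_rotvec().round(4),(R0.inv().apply(np.array(pos)-s['ee_pos'])*1000).round(1))
E
python3 -c "
from h import *
delta([.497,-.0497,.13],-57.3)"
```

```text
t 0.1 pos [ 0.2715 -0.5624  0.226 ] F [ 0.5  0.  -0.9] w 0.0917 j [ 1.02  0.44  0.02  1.57 -0.01  1.13 -0.08]
ROW [ 0.      0.0014 -0.121 ] [-363.6 -426.    96.5]
```

Call:
move_arm --pt "0 0 -0.06 -100 -117 0 91" --pt "0 0.001 -0.12 -364 -426 50 91" --pt "0 0.001 -0.12 -364 -426 97 91" --pt "0 0.001 -0.12 -364 -426 97 91" --pt "0 0.001 -0.12 -364 -426 97 91" --pt "0 0.001 -0.12 -364 -426 97 91" --pt "0 0.001 -0.12 -364 -426 97 91" --pt "0 0.001 -0.12 -364 -426 97 91" --pt "0 0.001 -0.12 -364 -426 97 91" --pt "0 0.001 -0.12 -364 -426 97 91"

```text
time_s: 1.35
ee_pos: [0.4976, -0.0441, 0.1286]
ee_rot: [0.879, -0.477, -0.001, -0.001]
contact_force: [0.5, -0.2, -0.3]
grip_width: 0.0909
```

```bash
python3 - <<'E'
from h import *
for n in('wrist','top'):
    c=robot.get_calibration(n);p,d=robot.read_camera(n);cv2.imwrite(f'pics/{n}1.png',p)
    import pickle;pickle.dump(c,open(f'pics/{n}1.pkl','wb'))
    gx=np.array([.4968,-.0497]);a=np.radians(32.8);u=np.array([np.cos(a),np.sin(a)]);v=np.array([-u[1],u[0]])
    if n=='wrist':
        X=[[*(gx+sx*.011*u+sy*.006*v),.044] for sx,sy in((1,1),(1,-1),(-1,-1),(-1,1))]
        e=gx+.064*u
        X+=[[*(e+.0095*(np.cos(q)*u+np.sin(q)*v)),.008] for q in np.arange(0,6.2,.5)]+[[*(e+.02*u+k*.017*v),.008] for k in(1,-1)]
        for q in proj(c,X): cv2.circle(p,tuple(int(round(t)) for t in q),1,(0,0,255),-1)
        cv2.imwrite('pics/wrist1o.png',p)
delta([.497,-.0497,.05],-57.2)
E
```

```text
t 1.45 pos [ 0.4967 -0.0482  0.129 ] F [-0.6 -1.  -0.1] w 0.0909 j [ 0.18  0.36 -0.24  1.98  0.11  0.82 -1.12]
ROW [0.0008 0.0012 0.    ] [ 1.5  0.5 79. ]
```

View pics/wrist1o.png

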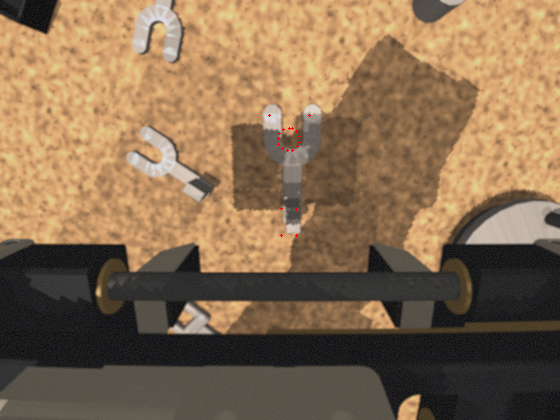

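Call:
move_arm --pt "0 0 0 1.5 0.5 0 40" --pt "0 0 0 1.5 0.5 20 40" --pt "0 0 0 1.5 0.5 40 40" --pt "0 0 0 1.5 0.5 40 40" --pt "0 0 0 1.5 0.5 40 40"

```text
time_s: 2.08
ee_pos: [0.4972, -0.0507, 0.0897]
ee_rot: [0.878, -0.479, -0.0, 0.0]
contact_force: [0.4, 0.6, -0.9]
grip_width: 0.0457
```

```bash
cat > w.py <<'E'
from h import *
import sys
c=robot.get_calibration('wrist');p,d=robot.read_camera('wrist');n=sys.argv[1];cv2.imwrite(f'pics/w{n}.png',p)
import pickle;pickle.dump(c,open(f'pics/w{n}.pkl','wb'))
E
python3 w.py 2; python3 - <<'E'
from h import *
delta([.497,-.0497,.012],-57.2)
p=cv2.imread('pics/w2.png');cv2.imwrite('pics/w2c.png',cv2.resize(p[60:300,200:400],None,fx=3,fy=2.5))
E
```

```text
t 2.125 pos [ 0.4975 -0.0505  0.0899] F [-0.6 -0.3 -0.9] w 0.0429 j [ 0.17  0.42 -0.23  2.01  0.14  0.72 -1.14]
ROW [-0.0001  0.0004 -0.0012] [-0.9  0.  77.9]
```

View pics/w2.png

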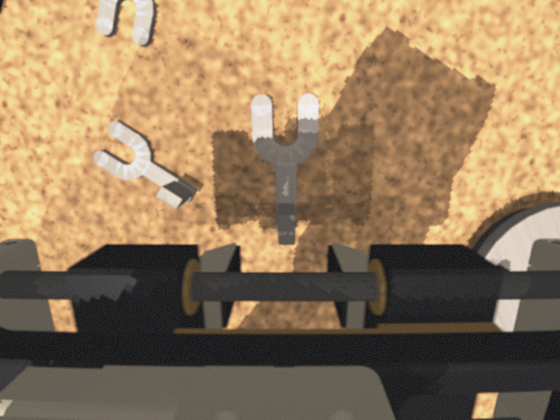

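```bash
python3 - <<'E'
from h import *
import pickle
c=pickle.load(open('pics/w2.pkl','rb'))
t=ray(c,[(261,94.5),(308,94)],.008)[:,:2]
b=ray(c,[(287.5,244)],.044)[0,:2]
mid=t.mean(0);d=mid-b;print('tip-to-gripback (102.5)',np.linalg.norm(d),'yaw',np.degrees(np.arctan2(d[1],d[0])),'prong sep',np.linalg.norm(t[0]-t[1]))
u=d/np.linalg.norm(d);print('grip from tip',mid-u*.0915,'from back',b+u*.011)
E
```

```text
tip-to-gripback (102.5) 0.10127016791916767 yaw 33.874915497099785 prong sep 0.03391961465794561
grip from tip [ 0.50009186 -0.0526624 ] from back [ 0.50111293 -0.05197691]
```

```bash
python3 -c "
from h import *
delta([.499,-.0512,.0125],-56.8)"
```

```text
t 2.125 pos [ 0.4975 -0.0505  0.0899] F [-0.6 -0.3 -0.9] w 0.0429 j [ 0.17  0.42 -0.23  2.01  0.14  0.72 -1.14]
ROW [-0.0001  0.0004 -0.0082] [ 1.5 -0.9 77.4]
```

Call:
move_arm --pt "0 0 -0.008 1.5 -0.9 30 40" --pt "0 0 -0.008 1.5 -0.9 60 40" --pt "0 0 -0.008 1.5 -0.9 77 40" --pt "0 0 -0.008 1.5 -0.9 77 40" --pt "0 0 -0.008 1.5 -0.9 77 30" --pt "0 0 -0.008 1.5 -0.9 77 0" --pt "0 0 -0.008 1.5 -0.9 77 0" --pt "0 0 -0.008 1.5 -0.9 77 0" --pt "0 0 -0.008 1.5 -0.9 77 0" --pt "0 0 -0.008 1.5 -0.9 77 0" --squeeze 40

```text
time_s: 3.38
ee_pos: [0.4993, -0.0513, 0.0134]
ee_rot: [0.88, -0.476, 0.0, -0.0]
contact_force: [-1.5, -0.3, 6.9]
grip_width: 0.0117
```

```bash
python3 -c "
from h import *
delta([.499,-.0512,.0125],-56.8)"
```

```text
t 3.375 pos [ 0.4993 -0.0513  0.0134] F [-1.5 -0.3  6.9] w 0.0117 j [ 0.14  0.54 -0.19  2.07  0.19  0.55 -1.18]
ROW [-0.0006 -0.0002 -0.0002] [-0.2  0.3  0.9]
```

Call:
move_arm --pt "0 0 0 0 0 -10 0" --pt "0 0 0 0 0 -60 0" --pt "0 0 0 0 0 -120 0" --pt "0 0 0 0 0 -147 0" --pt "0 0 0 0 0 -147 0" --pt "0 0 0 0 0 -147 0"

```text
time_s: 4.12
ee_pos: [0.4984, -0.0514, 0.1597]
ee_rot: [0.88, -0.476, -0.0, 0.0]
contact_force: [0.4, -0.0, -2.1]
grip_width: 0.0117
```

```bash
python3 w.py 3; python3 -c "
from h import *
delta([.495,-.402,.16],-26.6)"
```

```text
t 4.175 pos [ 0.4982 -0.0514  0.1592] F [-0.8 -0.3 -1.9] w 0.0117 j [ 0.19  0.33 -0.25  1.94  0.1   0.89 -1.1 ]
ROW [ 0.001   0.0015 -0.5273] [291.7 194.6  -0.8]
```

View pics/w3.png

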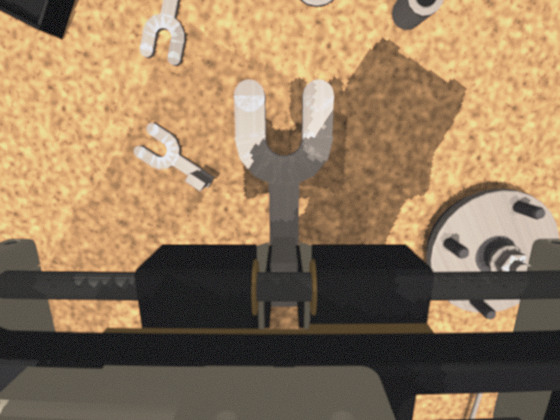

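The washer is held level: prong tips at (249,81) and (318,80), slot bottom near (284,154).

```bash
python3 - <<'E'
from h import *
import pickle
c=pickle.load(open('pics/w3.pkl','rb'))
p=cv2.imread('pics/w3.png');cv2.imwrite('pics/w3c.png',cv2.resize(p[70:190,220:350],None,fx=5,fy=5,interpolation=cv2.INTER_CUBIC))
s=robot.sense();R=Ro.from_quat(s['ee_rot'])
for z in (.1538,):
    P=ray(c,[(249.5,80.5),(318.5,80),(284,154)],z);print((R.inv().apply(P-s['ee_pos'])*1000).round(1))
E
```

```text
[[-15.7 -91.5   5.3]
 [ 18.1 -91.7   5.3]
 [  1.2 -55.9   5.4]]
```

Call:
move_arm --pt "0 0 -0.1 60 40 -1 0" --pt "0 0 -0.3 292 195 -1 0" --pt "0 0 -0.527 292 195 -1 0" --pt "0 0 -0.527 292 195 -1 0" --pt "0 0 -0.527 292 195 -1 0" --pt "0 0 -0.527 292 195 -1 0" --pt "0 0 -0.527 292 195 -1 0" --pt "0 0 -0.527 292 195 -1 0" --pt "0 0 -0.527 292 195 -1 0" --pt "0 0 -0.527 292 195 -1 0"

```text
time_s: 5.42
ee_pos: [0.4953, -0.4012, 0.1602]
ee_rot: [0.973, -0.229, -0.001, -0.0]
contact_force: [0.7, -0.4, -2.9]
grip_width: 0.0117
```

```bash
python3 w.py 4; python3 -c "
from h import *
delta([.495,-.402,.16],-26.6)
p,d=robot.read_camera('top');cv2.imwrite('pics/top4.png',p)"
```

```text
t 5.475 pos [ 0.4952 -0.4015  0.1603] F [ 0.7 -0.9 -1.4] w 0.0121 j [ 0.76  0.53 -0.24  1.6   0.14  1.03  0.01]
ROW [0.0004 0.0016 0.0012] [0.  0.5 0.3]
```

View pics/w3c.png

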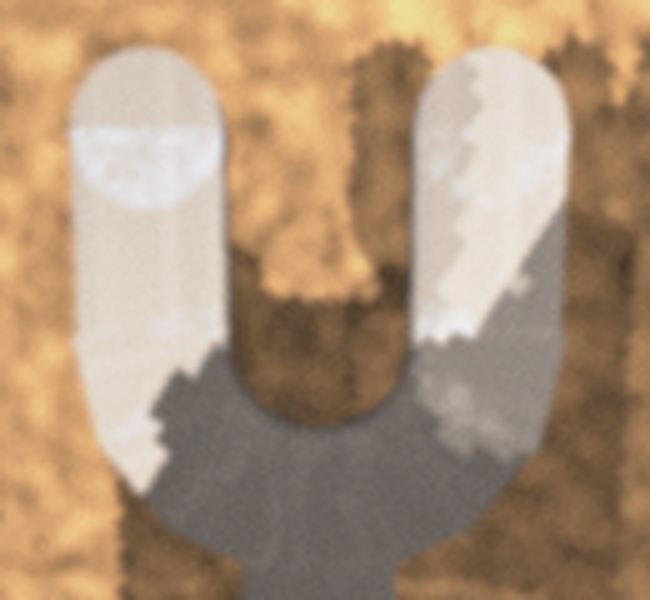

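View pics/w4.png

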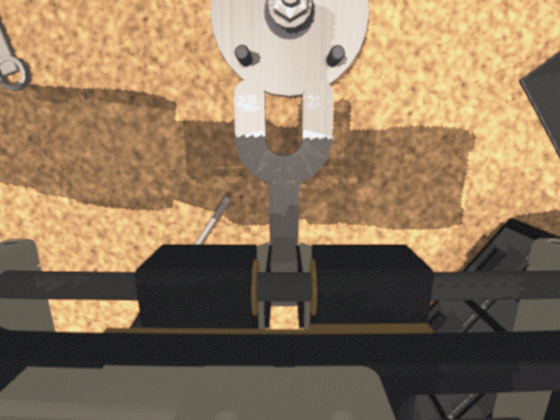

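```bash
python3 - <<'E'
from h import *
import pickle
c=pickle.load(open('pics/w4.pkl','rb'))
p=cv2.imread('pics/w4.png')
cv2.imwrite('pics/w4c.png',cv2.resize(p[0:110,205:375],None,fx=4.5,fy=4.5,interpolation=cv2.INTER_CUBIC))
cw=robot.get_calibration('wrist');_,d=robot.read_camera('wrist');print(abs(cw['t']-c['t']).max())
o=-c['R'].T@c['t']
for u,v in[(540,100),(490,250),(500,320),(460,400),(530,240)]:
    a=ray(c,[(u,v)],0)[0];r=(a-o);zc=c['R'][2]@r;print(u,v,(o+r*d[v,u]/zc).round(3))
E
```

```text
0.000290896880329794
540 100 [ 0.754 -0.422  0.014]
490 250 [ 0.662 -0.541  0.021]
500 320 [ 0.621 -0.563  0.087]
460 400 [ 0.56  -0.595  0.115]
530 240 [ 0.685 -0.528  0.051]
```

View pics/w4c.png

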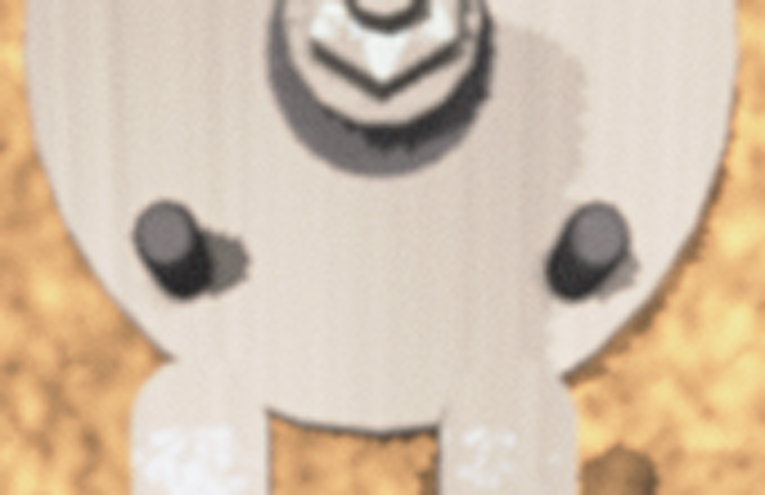

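View pics/top4.png

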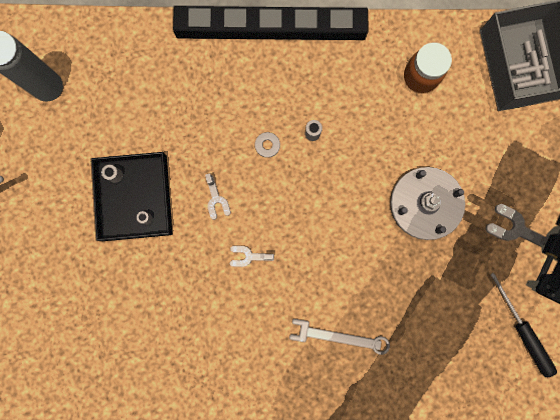

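```bash
python3 - <<'E'
from h import *
import pickle
c=pickle.load(open('pics/w4.pkl','rb'))
f=lambda L,z: ray(c,(np.array(L)+.5)/4.5-.5+[205,0],z)
s=robot.sense();R=Ro.from_quat(s['ee_rot']);T=lambda P:(R.inv().apply(P-s['ee_pos'])*1000).round(1)
S=f([(167,230),(599,232)],.058);print('studs tool',T(S),S.round(4),np.linalg.norm(S[0]-S[1]))
Y=T(S);e=S[1]-S[0];print('way dir yaw',np.degrees(np.arctan2(e[1],e[0]))+90)
m=S.mean(0);n=np.array([-e[1],e[0],0]);n/=np.linalg.norm(n);print('centre',m+n*.03677, T((m+n*.03677)[None]))
P=f([(132,420),(271,420),(439,420),(579,420)],.160-.0134+.008);print('prong edges tool',T(P))
# bottom edge points of stud bases
B=f([(185,290),(571,290)],.030);print(T(B))
E
```

```text
studs tool [[ -32.3 -127.3  102.3]
 [  40.8 -127.1  102.2]] [[ 0.523  -0.2737  0.058 ]
 [ 0.5883 -0.3066  0.058 ]] 0.07313495195757408
way dir yaw 63.208795336931225
centre [ 0.57220016 -0.25731654  0.058     ] [[   4.4 -164.   102.3]]
prong edges tool [[-24.6 -86.    5.7]
 [ -9.4 -86.    5.7]
 [  9.  -86.    5.7]
 [ 24.3 -86.    5.7]]
[[ -32.7 -123.2  130.3]
 [  40.3 -123.2  130.2]]
```

Call:
move_arm --pt "0 0 0 0 0 40 0" --pt "0 0 0 0 0 80 0" --pt "0 0 0 0 0 108 0" --pt "0 0 0 0 0 112 0" --pt "0 0 0 0 0 112 0" --pt "0 0 0 0 0 112 0"

```text
time_s: 6.32
ee_pos: [0.4958, -0.4025, 0.05]
ee_rot: [0.973, -0.23, 0.0, 0.001]
contact_force: [0.3, -0.1, -0.7]
grip_width: 0.0117
```

```bash
python3 w.py 5; python3 -c "
from h import *
delta([.495,-.402,.048],-26.6)
p,d=robot.read_camera('top');cv2.imwrite('pics/top5.png',p)
cv2.imwrite('pics/top5c.png',cv2.resize(p[150:270,380:560],None,fx=4,fy=4,interpolation=cv2.INTER_CUBIC))"
```

```text
t 6.375 pos [ 0.4958 -0.4025  0.0499] F [-0.7  0.2 -2.2] w 0.0118 j [ 0.74  0.65 -0.22  1.7   0.19  0.81 -0.02]
ROW [ 0.001  -0.001   0.0005] [-0.9 -0.1  1.9]
```

View pics/w5.png

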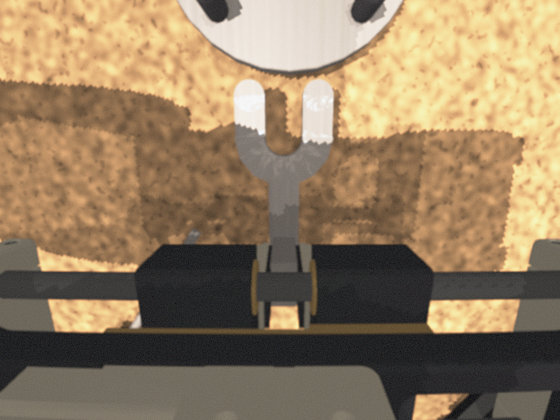

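View pics/top5c.png

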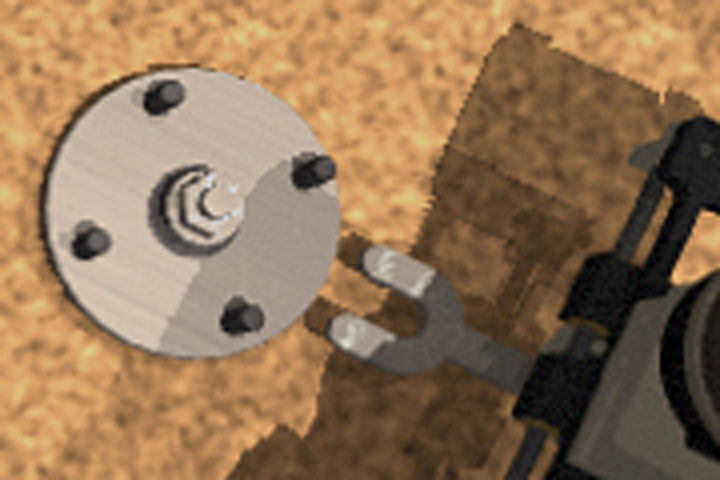

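```bash
python3 - <<'E'
from h import *
import pickle
from scipy.optimize import least_squares
c=pickle.load(open('pics/w5.pkl','rb'))
s=robot.sense();R=Ro.from_quat(s['ee_rot']);T=lambda P:(R.inv().apply(P-s['ee_pos'])*1000)
p=cv2.imread('pics/w5.png')
hsv=cv2.cvtColor(p,cv2.COLOR_BGR2HSV)
# disc edge: per column lowest low-sat pixel from above
sat=hsv[...,1].astype(int);pts=[]
for u in range(200,390,5):
    col=sat[:76,u]; 
    r=[v for v in range(25,76) if col[v]<75 and hsv[v,u,2]>60]
    if r: pts.append((u,max(r)+.5))
print(pts[::4])
P=T(ray(c,pts,.03))[:,:2]
def res(x):return np.hypot(P[:,0]-x[0],P[:,1]-x[1])-66
r=least_squares(res,[0,-164],loss='soft_l1');print('hub centre tool',r.x,'rms',np.sqrt(np.mean(r.fun**2)))
zt=s['ee_pos'][2]-.0134+.008
print('washer edges',T(ray(c,[(234.3,100),(264.5,100),(302.5,100),(333.5,100),(249.5,79),(318.5,79),(271,210),(299,210)],zt)).round(1))
cv2.imwrite('pics/w5c.png',cv2.resize(p[0:180,190:390],None,fx=3.3,fy=3.3,interpolation=cv2.INTER_CUBIC))
# top view
ct=robot.get_calibration('top')
f=lambda L,z: ray(ct,(np.array(L)+.5)/4-.5+[380,150],z)
tips=f([(371,258),(338,328)],zt);S=f([(173,92),(322,167),(250,316),(97,238)],.058)
hc=S.mean(0);print('top: hub',hc,'in tool',T(hc[None]),'tips tool',T(tips))
E
```

```text
[(200, 31.5), (220, 50.5), (240, 62.5), (260, 70.5), (280, 73.5), (300, 73.5), (320, 69.5), (340, 62.5), (360, 49.5), (380, 31.5)]
hub centre tool [   3.31780853 -162.84002631] rms 0.5089521070640569
washer edges [[-24.  -81.9   5.3]
 [ -9.  -81.9   5.3]
 [  9.8 -81.9   5.3]
 [ 25.1 -81.9   5.3]
 [-16.2 -91.7   5.3]
 [ 17.5 -91.7   5.3]
 [ -6.4 -25.7   5.4]
 [  8.7 -25.7   5.4]]
top: hub [ 0.56904269 -0.25572882  0.058     ] in tool [[ 6.96957904e-02 -1.64064852e+02 -8.47281027e+00]] tips tool [[ 13.27241113 -88.22905205   5.32377107]
 [-21.18795712 -87.94976426   5.3012675 ]]
```

View pics/w5c.png

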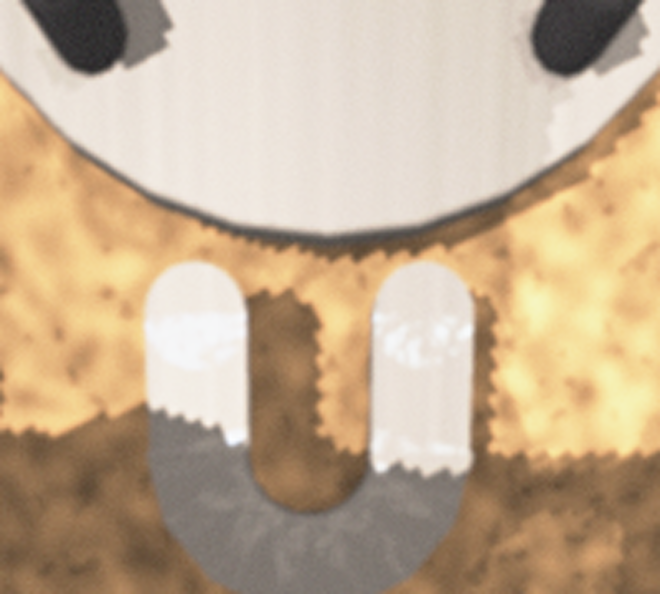

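Call:
move_arm --pt "0 0 0 3.2 0 3 0" --pt "0 0 0 3.2 -15 3.4 0" --pt "0 0 0 3.2 -30 3.4 0" --pt "0 0 0 3.2 -45 3.4 0" --pt "0 0 0 3.2 -45 3.4 0" --pt "0 0 0 3.2 -45 3.4 0"

```text
time_s: 7.18
ee_pos: [0.5184, -0.3639, 0.0462]
ee_rot: [0.973, -0.23, 0.0, 0.001]
contact_force: [-0.3, -0.2, -2.0]
grip_width: 0.0117
```

```bash
python3 w.py 6; python3 -c "
from h import *
delta([.495,-.402,.0465],-26.6)
p=cv2.imread('pics/w6.png')
cv2.imwrite('pics/w6c.png',cv2.resize(p[0:200,190:390],None,fx=3,fy=3,interpolation=cv2.INTER_CUBIC))
p,d=robot.read_camera('top');cv2.imwrite('pics/top6.png',p)
cv2.imwrite('pics/top6c.png',cv2.resize(p[150:260,380:520],None,fx=5,fy=5,interpolation=cv2.INTER_CUBIC))
p,d=robot.read_camera('scene');cv2.imwrite('pics/sc6.png',p)
cv2.imwrite('pics/sc6c.png',cv2.resize(p[240:350,70:230],None,fx=5,fy=5,interpolation=cv2.INTER_CUBIC))"
```

```text
t 7.225 pos [ 0.5182 -0.3643  0.0463] F [-0.3 -0.3 -1.3] w 0.0117 j [ 0.67  0.65 -0.22  1.71  0.19  0.8  -0.1 ]
ROW [ 0.0017 -0.0006 -0.0002] [-3.9 44.1 -0.2]
```

View pics/w6c.png

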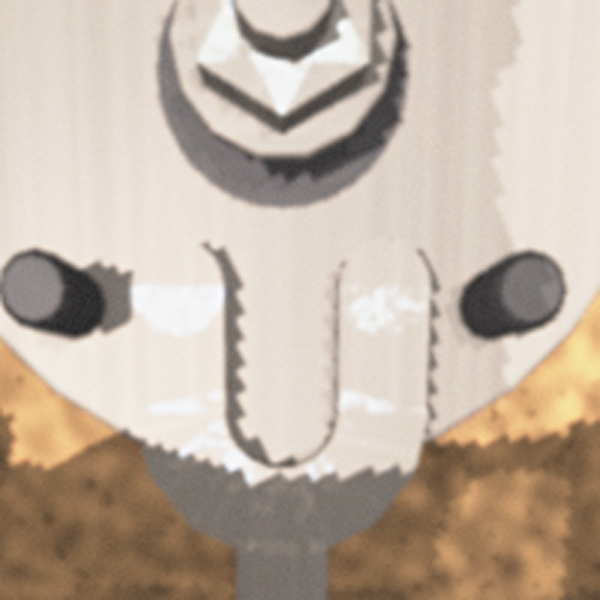

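View pics/top6c.png

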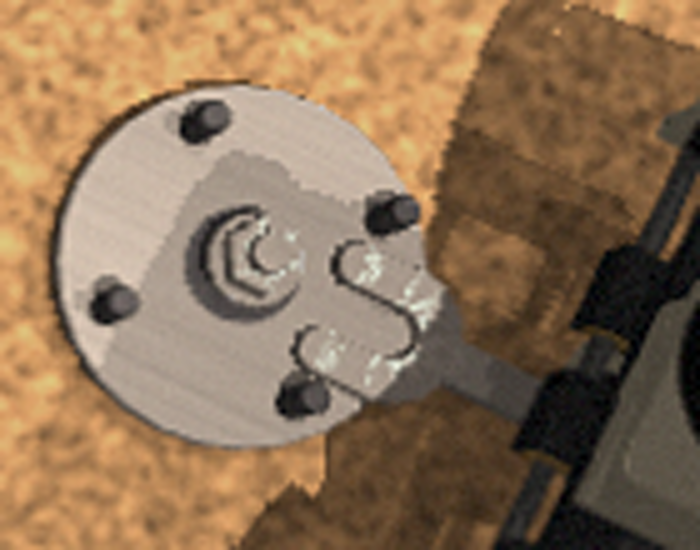

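View pics/sc6c.png

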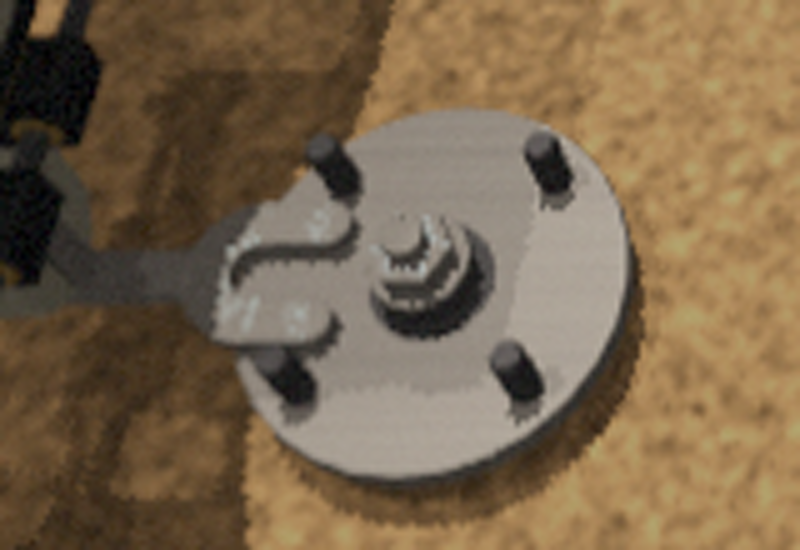

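```bash
python3 - <<'E'
from h import *
import pickle
s=robot.sense();R=Ro.from_quat(s['ee_rot']);T=lambda P:(R.inv().apply(P-s['ee_pos'])*1000).round(1)
ct=robot.get_calibration('top');f=lambda L,z: ray(ct,(np.array(L)+.5)/5-.5+[380-5,150],z)
f=lambda L,z: ray(ct,(np.array(L)+.5)/5-.5+[380,150],z)
S=f([(214,114),(404,209),(316,396),(122,300)],.058);print('hub top',T(S.mean(0)[None]), T(S))
print('slot inner edges',T(f([(375,279),(345,338),(416,338),(300,355),(338,258)],.0411)))
c=pickle.load(open('pics/w6.pkl','rb'));g=lambda L,z: ray(c,(np.array(L)+.5)/3-.5+[190,0],z)
S=g([(32,285),(533,285)],.058);print('wrist studs',T(S));print('slot',T(g([(228,330),(337,330),(283,466),(390,238)],.0411)))
E
```

```text
hub top [[  -3.2 -119.7  -12. ]] [[  33.5 -156.5  -12. ]
 [  33.1  -83.4  -11.9]
 [ -39.6  -82.4  -11.9]
 [ -39.9 -156.5  -12. ]]
slot inner edges [[ 10.8 -77.6   5. ]
 [-12.9 -78.    5. ]
 [ -1.6 -55.9   5. ]
 [-25.6 -89.5   5. ]
 [ 11.6 -92.4   5. ]]
wrist studs [[-36.7 -83.2 -11.9]
 [ 37.1 -83.3 -11.9]]
slot [[ -8.8 -77.8   5. ]
 [  9.2 -77.8   5. ]
 [  0.3 -55.6   5. ]
 [ 17.6 -92.2   5. ]]
```

Call:
move_arm --pt "0 0 0 -0.5 -8 0 0" --pt "0 0 0 -0.5 -16 0 0" --pt "0 0 0 -0.5 -24 0 0" --pt "0 0 0 -0.5 -30 0 0" --pt "0 0 0 -0.5 -30 0 0"

```text
time_s: 7.95
ee_pos: [0.5316, -0.3366, 0.0462]
ee_rot: [0.973, -0.23, 0.0, 0.001]
contact_force: [-0.0, -0.2, -1.5]
grip_width: 0.0118
```

```bash
python3 w.py 7; python3 -c "
from h import *
delta([.495,-.402,.0465],-26.6)
p=cv2.imread('pics/w7.png')
cv2.imwrite('pics/w7c.png',cv2.resize(p[0:200,190:390],None,fx=3,fy=3,interpolation=cv2.INTER_CUBIC))
p,d=robot.read_camera('scene');cv2.imwrite('pics/sc7.png',p)
cv2.imwrite('pics/sc7c.png',cv2.resize(p[240:350,70:230],None,fx=5,fy=5,interpolation=cv2.INTER_CUBIC))"
```

```text
t 8.0 pos [ 0.5312 -0.3372  0.0462] F [-0.6  0.8 -1.6] w 0.0117 j [ 0.63  0.64 -0.22  1.73  0.19  0.79 -0.15]
ROW [ 0.0016 -0.0006 -0.0001] [-3.4 74.2 -0.2]
```

View pics/w7c.png

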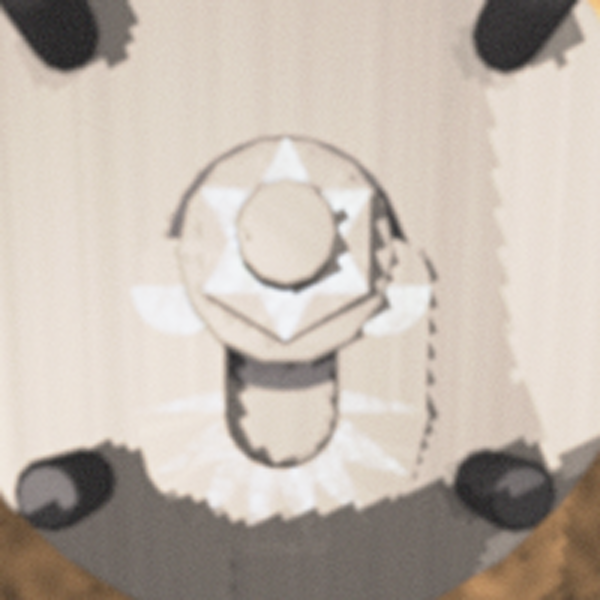

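View pics/sc7c.png

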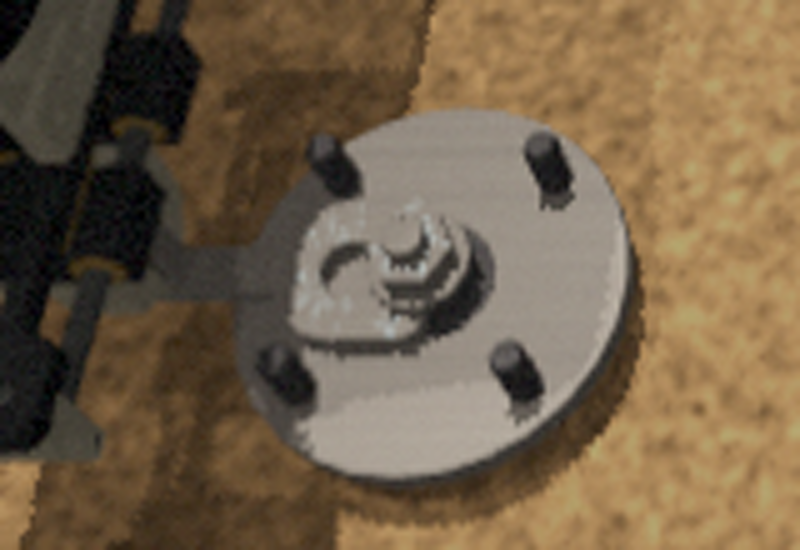

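```bash
python3 - <<'E'
from h import *
import pickle
s=robot.sense();R=Ro.from_quat(s['ee_rot']);T=lambda P:(R.inv().apply(P-s['ee_pos'])*1000).round(1)
c=pickle.load(open('pics/w7.pkl','rb'));g=lambda L,z: ray(c,(np.array(L)+.5)/3-.5+[190,0],z)
print('stud top',T(g([(286,233)],.068)),'flange l/r/bottom',T(g([(175,240),(400,240),(288,361)],.048)),'slot',T(g([(226,400),(338,400),(282,466)],.041)),T(g([(46,497),(525,497)],.058)))
E
```

```text
stud top [[  0.7 -89.3 -22. ]] flange l/r/bottom [[-16.5 -91.4  -2. ]
 [ 18.5 -91.4  -2. ]
 [  1.1 -73.2  -2. ]] slot [[ -9.3 -67.1   5. ]
 [  9.6 -67.1   5. ]
 [  0.1 -56.1   5.1]] [[-36.4 -52.6 -12. ]
 [ 37.8 -52.7 -11.9]]
```

Call:
move_arm --pt "0 0 0 0.7 -7 0 0" --pt "0 0 0 0.7 -14 0 0" --pt "0 0 0 0.7 -20 0 0" --pt "0 0 0 0.7 -24 0 0" --pt "0 0 0 0.7 -25 0 0" --pt "0 0 0 0.7 -25 0 0"

```text
time_s: 8.8
ee_pos: [0.5428, -0.3157, 0.0461]
ee_rot: [0.973, -0.23, 0.0, 0.001]
contact_force: [0.9, -0.1, -1.5]
grip_width: 0.0119
```

```bash
python3 w.py 8; python3 -c "
from h import *
delta([.495,-.402,.0465],-26.6)
p=cv2.imread('pics/w8.png')
cv2.imwrite('pics/w8c.png',cv2.resize(p[0:200,190:390],None,fx=3,fy=3,interpolation=cv2.INTER_CUBIC))"
```

```text
t 8.85 pos [ 0.5427 -0.3158  0.0461] F [ 0.3 -0.5 -1.6] w 0.0119 j [ 0.59  0.64 -0.22  1.73  0.19  0.79 -0.18]
ROW [ 0.002  -0.0006 -0.0009] [-4.  98.4 -0.2]
```

View pics/w8c.png

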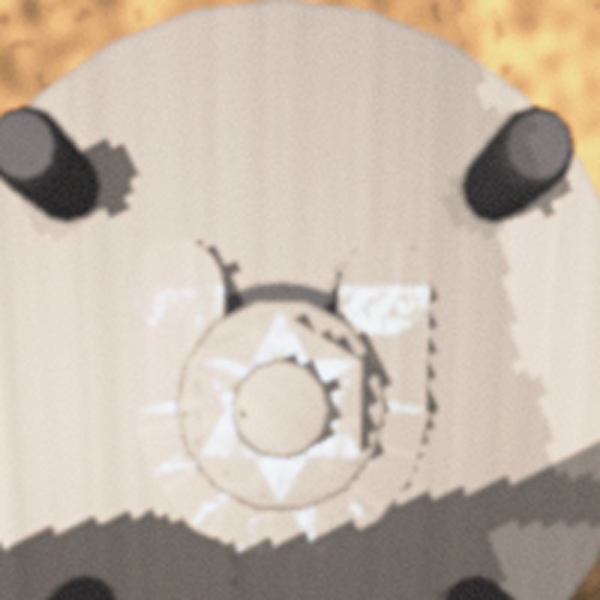

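Call:
move_arm --pt "0 0 0 0 -1 0 0" --pt "0 0 0 0 -2 0 0" --pt "0 0 0 0 -2 0 0"

```text
time_s: 9.22
ee_pos: [0.5437, -0.3139, 0.0461]
ee_rot: [0.973, -0.23, 0.0, 0.001]
contact_force: [-0.6, -0.9, -1.6]
grip_width: 0.0119
```

Call:
move_arm --pt "0 0 0 0 -0.8 0 0" --pt "0 0 0 0 -1.5 0 0" --pt "0 0 0 0 -1.5 0 0"

```text
time_s: 9.6
ee_pos: [0.5443, -0.3127, 0.0461]
ee_rot: [0.973, -0.23, 0.0, 0.001]
contact_force: [-0.4, -0.6, -2.2]
grip_width: 0.0119
```

Call:
move_arm --pt "0 0 0 0 -0.5 0 0" --pt "0 0 0 0 -1.0 0 0" --pt "0 0 0 0 -1.0 0 0"

```text
time_s: 9.98
ee_pos: [0.5444, -0.3125, 0.0462]
ee_rot: [0.973, -0.231, -0.0, 0.002]
contact_force: [-2.1, -3.6, 0.1]
grip_width: 0.0118
```

Call:
move_arm --pt "0 0 0 0 0.4 0 0" --pt "0 0 0 0 0.4 1 0" --pt "0 0 0 0 0.4 2 0" --pt "0 0 0 0 0.4 2.6 0" --pt "0 0 0 0 0.4 2.6 0"

```text
time_s: 10.6
ee_pos: [0.5444, -0.3127, 0.0437]
ee_rot: [0.973, -0.231, 0.0, 0.001]
contact_force: [-0.6, -1.2, 0.1]
grip_width: 0.0123
```

```bash
python3 w.py 9; python3 -c "
from h import *
delta([.495,-.402,.0434],-26.6)
p=cv2.imread('pics/w9.png')
cv2.imwrite('pics/w9c.png',cv2.resize(p[0:200,190:390],None,fx=3,fy=3,interpolation=cv2.INTER_CUBIC))
p,d=robot.read_camera('scene');cv2.imwrite('pics/sc9.png',p)
cv2.imwrite('pics/sc9c.png',cv2.resize(p[240:350,70:230],None,fx=5,fy=5,interpolation=cv2.INTER_CUBIC))"
```

```text
t 10.65 pos [ 0.5444 -0.3127  0.0437] F [-0.4 -1.1  1.6] w 0.0117 j [ 0.58  0.64 -0.22  1.73  0.19  0.79 -0.19]
ROW [ 0.0028 -0.0007 -0.0013] [ -4.  101.9   0.6]
```

View pics/w9c.png

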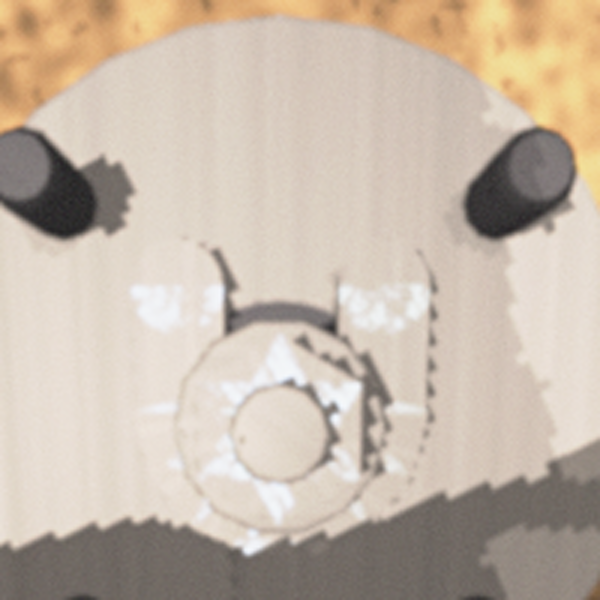

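View pics/sc9c.png

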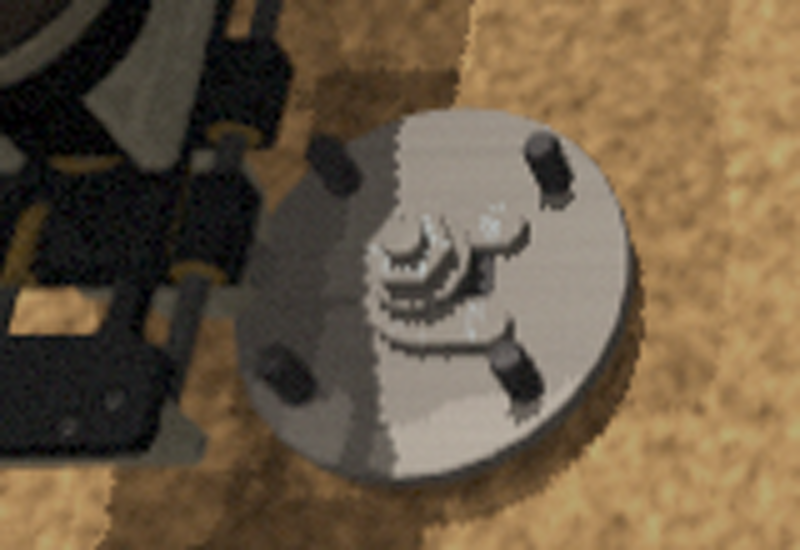

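Call:
move_arm --pt "0 0 0 0 -0.4 0.5 0" --pt "0 0 0 0 -0.4 0.5 0" --pt "0 0 0 0 -0.2 0.3 20" --pt "0 0 0 0 -0.2 0 34" --pt "0 0 0 0 -0.2 0 34" --pt "0 0 0 0 -0.2 0 34" --pt "0 0 0 0 -0.2 0 34"

```text
time_s: 11.58
ee_pos: [0.5444, -0.3125, 0.0436]
ee_rot: [0.973, -0.231, 0.0, 0.001]
contact_force: [-0.7, 0.8, 0.5]
grip_width: 0.0341
```

```bash
python3 w.py 10; python3 -c "
from h import *
delta([.495,-.402,.0434],-26.6)"
```

```text
t 11.625 pos [ 0.5444 -0.3125  0.0436] F [ 0.9  0.2 -0.5] w 0.0344 j [ 0.58  0.64 -0.22  1.73  0.19  0.79 -0.19]
ROW [ 0.0027 -0.0006 -0.0013] [ -4.  102.1   0.5]
```

View pics/w10.png

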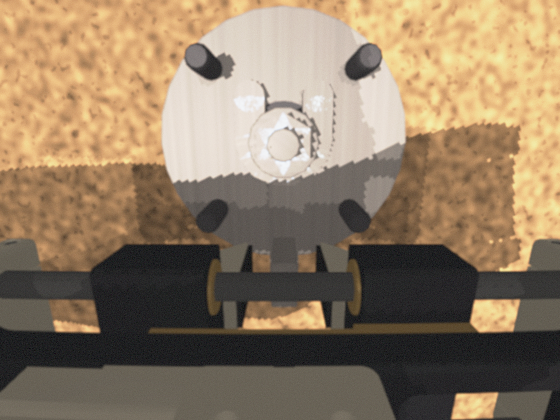

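Call:
move_arm --pt "0 0 0 0 0 -15 34" --pt "0 0 0 0 0 -40 34" --pt "0 0 0 0 0 -90 34" --pt "0 0 0 0 0 -140 34" --pt "0 0 0 -60 40 -170 34" --pt "0 0 0 -120 60 -170 34" --pt "0 0 0 -120 60 -170 34" --pt "0 0 0 -120 60 -170 34"

```text
time_s: 12.62
ee_pos: [0.4102, -0.3121, 0.2149]
ee_rot: [0.973, -0.231, 0.001, 0.002]
contact_force: [0.9, -0.8, -0.2]
grip_width: 0.0341
```

```bash
python3 w.py 11; python3 -c "
from h import *
delta([.495,-.402,.0434],-26.6)
p,d=robot.read_camera('scene');cv2.imwrite('pics/sc11.png',p)
a=cv2.resize(p[240:350,70:230],None,fx=4,fy=4,interpolation=cv2.INTER_CUBIC)
p,d=robot.read_camera('top');cv2.imwrite('pics/top11.png',p)
cv2.imwrite('pics/sc11c.png',a)
cv2.imwrite('pics/top11c.png',cv2.resize(p[150:260,380:520],None,fx=5,fy=5,interpolation=cv2.INTER_CUBIC))"
```

```text
t 12.675 pos [ 0.4114 -0.3119  0.2146] F [0.2 0.1 0.8] w 0.0336 j [ 0.75  0.29 -0.26  1.84  0.09  1.03 -0.01]
ROW [ 0.0026 -0.0027 -0.0013] [114.6  42.5 171.6]
```

View pics/sc11c.png

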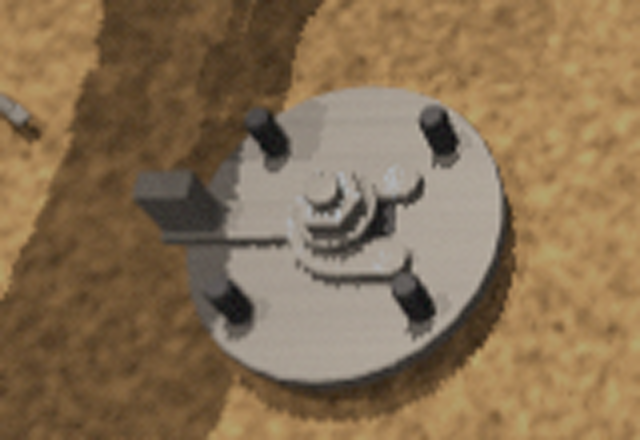

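View pics/top11c.png

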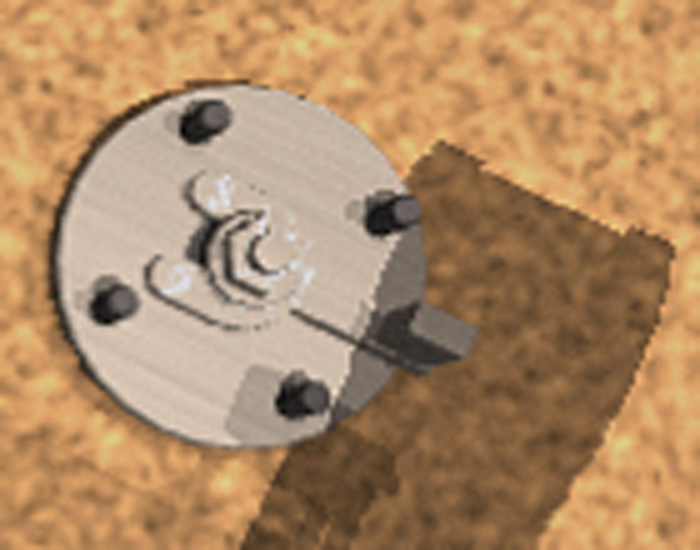

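View pics/w11.png

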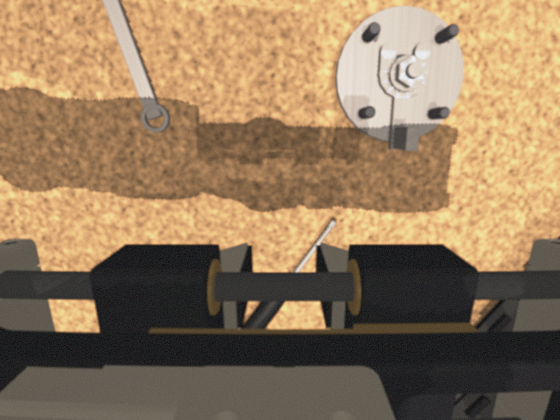

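View pics/top11.png

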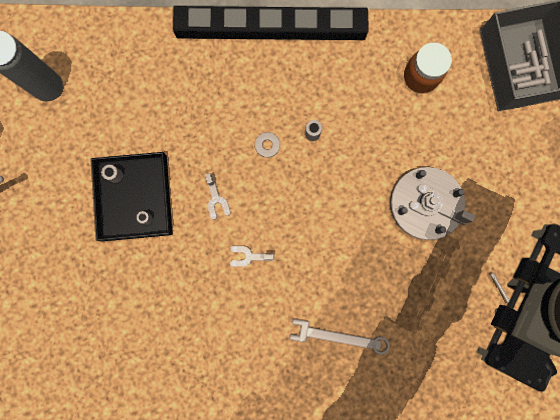

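```bash
python3 - <<'E'
from h import *
ct=robot.get_calibration('top');f=lambda L,z: ray(ct,(np.array(L)+.5)/5-.5+[380,150],z)[:,:2]
h=f([(214,114),(404,209),(316,396),(122,300)],.058).mean(0)
g=f([(422,304),(476,330),(462,358),(410,332)],.074);v=g.mean(0)-h
print(np.linalg.norm(v),np.degrees(np.arctan2(v[1],v[0]))+180)
print(np.linalg.norm(np.diff(g,axis=0),axis=1))
p1=f([(203,178),(160,262)],.038);print(np.array([(q-h)@(-v/np.linalg.norm(v)) for q in p1]))
a=cv2.imread('pics/top0.png').astype(int);b=cv2.imread('pics/top11.png').astype(int)
d=(abs(a-b).max(2)>60).astype(np.uint8);n,l,st,ce=cv2.connectedComponentsWithStats(cv2.morphologyEx(d,0*cv2.MORPH_OPEN+2,np.ones((3,3),np.uint8)))
print([(s.tolist()) for s in st[1:] if s[4]>15])
E
```

```text
0.06183864750491419 63.1575360556828
[0.02000686 0.01080372 0.01938726]
[0.02703736 0.02739496]
[[338, 179, 177, 223, 10571], [282, 196, 28, 40, 406], [417, 203, 14, 12, 69], [277, 206, 9, 9, 60], [507, 224, 53, 118, 3112], [307, 231, 11, 18, 120], [396, 305, 126, 115, 5804], [516, 325, 6, 7, 35], [524, 327, 16, 18, 145], [554, 351, 6, 6, 28], [504, 363, 45, 28, 671]]
```

```bash
python3 -c "
from station import robot
print(robot.hand_in(), robot.sense()['time_s'])"
```

```text
the job is handed in; nothing more can be done
the job is handed in; nothing more can be done
```

I put the largest slotted washer on the centre stud under the flange nut, let go of it and handed the job in at about 12.8 s. No verdict was reported.

- **Path:** I pinched the washer by its grip and turned it to about 63°. I slid it in through the free gap on the robot's near, right-hand side until the stud touched the slot's end at about 4 N. I then lowered it onto the hub's face, opened the fingers and raised the arm clear.
- **Last checks:**
  - The top view puts the grip 61.8 mm from the stud axis, against 64 mm when centred and about 61.5 mm at contact, so the stud is home in the slot.
  - The yaw is 63.2°, in line with the gap.
  - The washer looks flat in the scene and top views, and the nut is above it.
  - In the top view before and after, the changes are only at the washer, the hub, and the arm and its shadow. The arm hid most of the screwdriver in the last view, so that piece was not fully checked.
- **Disagreements:** The wrist and top cameras differed by 1 to 4 mm on the sideways offset. I used mostly the close wrist view, and the washer went in without touching the sides. The top view's pixel picks on the prongs were also up to 5 mm rough, so I judged full depth by contact.

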